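# Hold the drawer front for screwing

## Robot

A 6-joint arm with a two-finger parallel gripper is mounted at the origin on a cart in front of the work surface, level with it; the furniture and walls round the work are solid. World frame = base frame: x ahead of the robot, y to its left, z up, the work surface at z = 0. Lengths are in m, angles in rad, forces in N, time in s.
With the tool pointing down it reaches from about 0.275 to 1 m from the base axis. Payload 8.4 kg.
Tool frame: the origin (TCP) lies on the centre line of the jaws, within the pads' length; the fingertips stand 17 mm ahead of it and the grasp point (between the pads) lies 2 mm behind it (bot.tcp_to_tips is the y of the fingertips in the tool frame, in m); y points along the fingers, z is the direction in which the jaws open and shut, and the axes are right-handed (so a half turn about y gives the same grasp; the last joint's range is limited). The gripper opens to 85 mm and grips with 20 to 120 N. Pads are 22 mm wide; open, the fingers measure 114 mm over their backs; the gripper's body (76 mm by 85 mm) begins 54 mm behind the grasp point. The pads swing forward as they close: fully open they stand 13 mm farther back than shut.
Start: joints at [1.123, 0.353, 1.633, -0, 1.155, -0.002], TCP at [0.269, 0.564, 0.248] pointing down, gripper open.
Joint ranges: [-2.63, 2.63], [-0.92, 2.1], [0.06, 2.66], [-1.3, 4.44], [0, 2.69], [-3.02, 3.02]. Speed limits (rad/s): [2.22, 2.22, 2.79, 3.14, 3.14, 3.14].

## Interface

Orientations are given as a unit quaternion [x, y, z, w].
In Python, from workcell import bot, hand, kinematics, get_obs, vision, hand_in gives the robot as it stands. The module is installed in compiled form; this text tells all that it offers. Calls block until the motion is done:
- bot.reach(position, orientation): joint-space move of the TCP to a pose.
- bot.servo_line(position, ori=None, velocity=0.15): straight line of the TCP; ori=None keeps the orientation; velocity is the mean speed in m/s.
- bot.goto_joints(angles): joint-space move.
- hand.move_gripper(opening, strength=None): finger opening in m; strength is the grip in N (None keeps the last); returns when the fingers have stopped.
- bot.dwell(seconds).
- kinematics.solve_ik(position, orientation): joint angles nearest the present ones, or None.
- get_obs(): the state.
- vision.read_camera(name): name is "scene" or "side" or "wrist"; returns a dict with "frame" (384x512x3 uint8, red, green, blue), "intrinsics" (3x3 intrinsics, pixels), "view" (4x4, takes a point from world to camera coordinates). Camera axes: x right, y down, z forward; pixel columns grow to the right and rows downward; lengths in m; the calibration is good to about 2 mm. A picture is of the moment at which its call begins. There is no depth.
A pose or a line that the arm cannot do raises bot.IKError and nothing moves.
- hand_in(): hands the job in, once; it reports no verdict.
The state is a dict: "time_s": time; "joint_pos": joint angles; "joint_vel": joint speeds; "joint_efforts": joint torques, N m; "position": TCP position; "orientation": TCP orientation; "wrist_force": force on the tool from outside, world axes, zero at the start; "ft_torque": the same for the moment, N m; "gripper_width": finger opening in m.
Only numpy, scipy, OpenCV 4.12 (cv2) and the standard library are available. Lean on these libraries where they do the work, as an engineer would, in place of code of your own. Each camera call takes 0.05 s, during which the arm holds its last target. There are 200 camera calls.

## Task

I am repairing this small kitchen drawer and need a third hand. Pick up the loose green drawer front and hold it, green face outwards, against the open end of the drawer box: upright, centred sideways and in height, flat on both side walls, and clear of the worktop. Press steadily so that the sprung box is pushed back about 12 mm (about 8 N) and never to the end of its travel, keep that up for at least three seconds and finish still gripping and pressing, with the screwdriver, the steel bowl and the spice jar beside the drawer left where they are.

Things in the scene. Friction and masses are not known exactly. Their poses are not given: they have to be found in the camera images.
- drawer_front: loose drawer front: flat panel 20 thick (x) x 200 wide (y) x 64 high (z) mm, about 0.2 kg, standing on its long edge on the worktop before the sink; -x face green (outside, faces the robot), +x face bare light wood; two dark handle holes 48 mm either side of the middle. Origin: centre of the underside. Can be pinched across its thickness at the middle of the top edge
- front_center (a point): centre of the drawer front panel, 32 mm above its underside; axes as the panel's
- drawer_mouth (a point): centre of the drawer box's open end (moves with the box): midway between the side walls, in the plane of their front ends, 44 mm above the worktop. x points level into the drawer, away from the robot (the way to press), z up. The seated front's centre lies 10 mm before it in -x. Box: light wood, 190 wide (y) x 150 deep (x) x 60 high mm, 14 to 74 mm above the worktop, open on top, inner floor at 20 mm
- stand: grey stand fixed to the worktop, on which the drawer box slides. Origin: on the worktop under the mouth of the box at rest, x into the drawer. Its base, 12 mm high (white runners 14 mm), begins 55 mm behind the origin; its back stop, 62 mm high, stands 199 to 215 mm behind it. The box on it has 10 mm side walls with a corner block inside each front end, 126 mm free between these (colliders drawer_box_c2, c3 left; c4, c5 right)
- drawer_box (a joint): slide of the drawer box along the drawer mouth's x axis, in m: 0 = at rest, grows as it is pushed in, end stop at 0.030. Two springs push it back towards 0 with 0.67 N per mm (5 N at 7.5 mm, 8 N at 12 mm), starting from no force at 0; hardly any friction
- screwdriver: screwdriver lying on the worktop left of the drawer; origin: its middle, on the underside. Leave alone
- screw_bowl: small steel bowl, 108 mm across, 39 mm high, left of the drawer; origin: centre of the underside. Leave alone
- spice_jar: spice jar with a green lid, 44 mm across, 100 mm high, standing left of the drawer; origin: centre of the underside. Leave alone

How it is judged:
By the outcome, as a careful person would: the job done as asked, in the order asked, and still so for the second after the job is handed in, while the arm keeps its last pose, push and grip.
It also fails if it takes over 48 s, if anything falls off the work surface, if the arm or the gripper's body presses on something with over 40 N, if the wrist force passes 120 N, or if a joint passes its speed limit or range.

## Working session

There is one attempt and no reset: what is moved stays moved. The work goes in short steps, each a Python script; the robot and the scene stay as the last script left them, time stands still between calls to the robot, and variables do not carry over. Pictures are saved under pics/ and viewed, about 8 in all and at most 12, crops included, and the job is handed in when it is done.

```bash
mkdir -p pics; ls
cat > h.py <<'E'
import numpy as np, cv2
from workcell import bot, hand, kinematics, get_obs, vision, hand_in
from scipy.spatial.transform import Rotation as R
def cam(n,save=None):
    c=vision.read_camera(n); c={k:np.array(v) for k,v in c.items()}
    if save: cv2.imwrite('pics/'+save,cv2.cvtColor(c['frame'],cv2.COLOR_RGB2BGR))
    return c
def ray(c,u,v):
    E=c['view']; Rm=E[:3,:3]; o=-Rm.T@E[:3,3]
    return o, Rm.T@(np.linalg.inv(c['intrinsics'])@[u,v,1])
def onz(c,u,v,z):
    o,d=ray(c,u,v); return o+d*(z-o[2])/d[2]
def proj(c,p):
    q=c['intrinsics']@(c['view']@np.r_[p,1])[:3]; return q[:2]/q[2]
def tri(*cs):  # (cam,u,v)...
    A=0;b=0
    for c,u,v in cs:
        o,d=ray(c,u,v); d/=np.linalg.norm(d); P=np.eye(3)-np.outer(d,d); A=A+P;b=b+P@o
    return np.linalg.solve(A,b)
E
python3 - <<'E'
from h import *
import pickle
d={n:cam(n) for n in ('scene','side','wrist')}
pickle.dump(d,open('c0.pkl','wb'))
for n in ('scene','side'):
    cv2.imwrite(f'pics/{n}0.png',cv2.cvtColor(cv2.resize(d[n]['frame'],(800,600),interpolation=cv2.INTER_CUBIC),cv2.COLOR_RGB2BGR))
    E=d[n]['view'];print(n,-E[:3,:3].T@E[:3,3],E[2,:3])
o=get_obs();print(o['time_s'],o['position'],o['orientation'],o['gripper_width'],o['wrist_force'],bot.tcp_to_tips)
E
```

```text
pics
scene [-0.34169288 -0.850212    1.41002691] [ 0.47463095  0.51210875 -0.71587017]
side [0.38256866 1.00835396 1.18838263] [ 0.10765689 -0.62274792 -0.77498066]
0.15 [0.26933068 0.56360614 0.24770464] [ 0.68999397 -0.15641762  0.15621893 -0.68922964] 0.08560254908006239 [ 0.45691582 -0.60304055  0.27131571] 0.017
```

View pics/scene0.png

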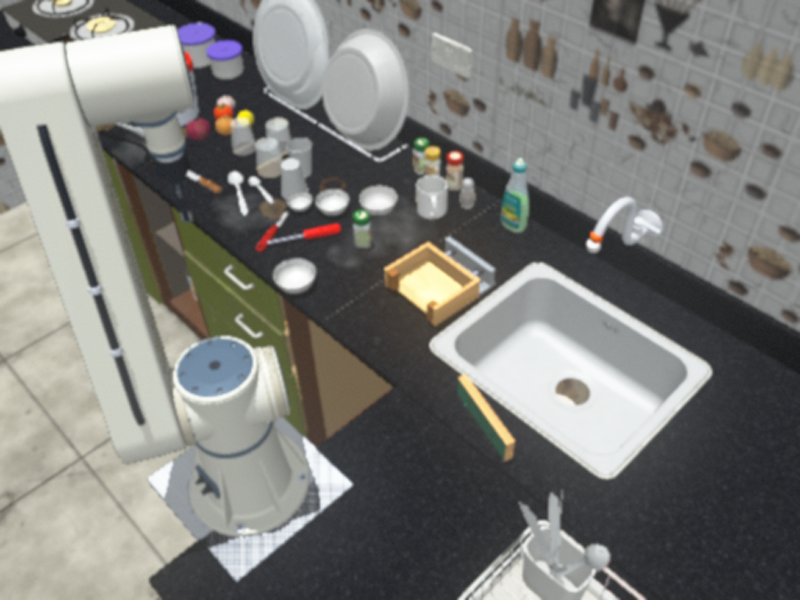

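View pics/side0.png

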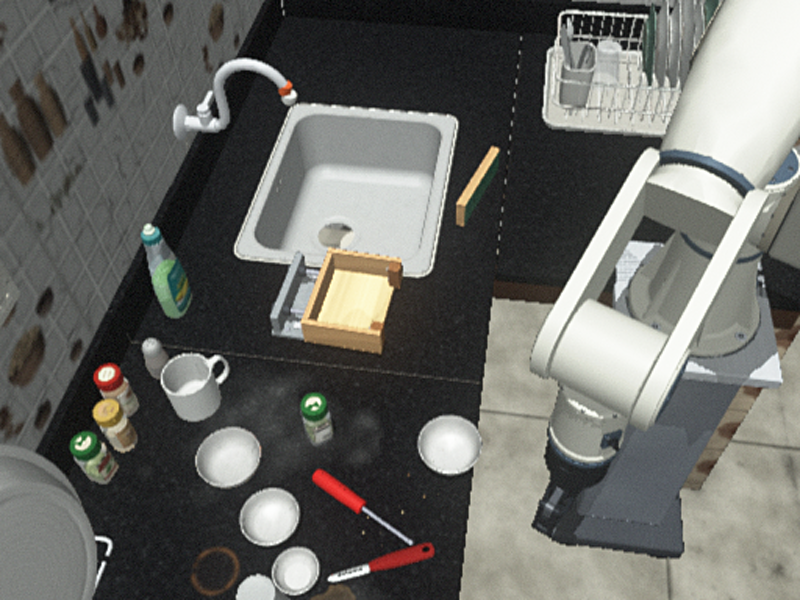

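Scene: the panel stands with its top edge from about (462,380) to (510,455), and the box is centred near (433,282). Side: the panel's top edge runs (496,150)-(460,215), the box front corners are at about (400,265) and (382,345), and the jar, bowl and screwdriver are left of the box. Next I measure both with wood masks.

Run:
```python
from h import *
import pickle
d=pickle.load(open('c0.pkl','rb'))
s=512/800
for n,rois in (('scene',{'panel':(450,365,525,470),'box':(375,235,490,330)}),('side',{'panel':(448,140,510,235),'box':(300,240,410,360)})):
    c=d[n];hsv=cv2.cvtColor(c['frame'],cv2.COLOR_RGB2HSV)
    m=cv2.inRange(hsv,(8,60,90),(30,255,255))
    for k,(a,b,e,f) in rois.items():
        mm=np.zeros_like(m);a,b,e,f=[int(t*s) for t in (a,b,e,f)];mm[b:f,a:e]=m[b:f,a:e]
        cn=max(cv2.findContours(mm,0,cv2.CHAIN_APPROX_NONE)[0],key=cv2.contourArea)
        h=cv2.approxPolyDP(cv2.convexHull(cn),1.5,True)[:,0]
        z=.064 if k=='panel' else .074
        print(n,k)
        for p in h: print((p/s).round(),onz(c,*p,z).round(3), onz(c,*p,0.014 if k=='box' else 0).round(3))
    a=np.float32
crops=[]
for n,(a,b,e,f) in (('scene',(235,150,335,300)),('side',(170,90,330,240))):
    im=cv2.cvtColor(d[n]['frame'][b:f,a:e],cv2.COLOR_RGB2BGR);crops.append(cv2.resize(im,None,fx=560/(f-b)/1.4,fy=560/(f-b)/1.4,interpolation=cv2.INTER_CUBIC))
cv2.imwrite('pics/crop1.png',np.hstack(crops))
```

```text
scene panel
[458. 375.] [ 0.469 -0.147  0.064] [ 0.507 -0.113  0.   ]
[467. 377.] [ 0.48  -0.164  0.064] [ 0.519 -0.132 -0.   ]
[514. 438.] [ 0.431 -0.34   0.064] [ 0.468 -0.316  0.   ]
[511. 458.] [ 0.39  -0.367  0.064] [ 0.424 -0.344  0.   ]
[505. 459.] [ 0.378 -0.361  0.064] [ 0.412 -0.338  0.   ]
scene box
[425. 241.] [0.727 0.211 0.074] [0.775 0.259 0.014]
[434. 244.] [0.735 0.185 0.074] [0.783 0.232 0.014]
[480. 280.] [0.719 0.014 0.074] [0.766 0.053 0.014]
[478. 297.] [ 0.672 -0.023  0.074] [0.717 0.014 0.014]
[436. 325.] [ 0.535 -0.015  0.074] [0.574 0.023 0.014]
[386. 286.] [0.541 0.162 0.074] [0.581 0.207 0.014]
[383. 277.] [0.558 0.191 0.074] [0.599 0.238 0.014]
[386. 264.] [0.595 0.219 0.074] [0.637 0.267 0.014]
side panel
[497. 147.] [ 0.414 -0.345  0.064] [ 0.416 -0.422  0.   ]
[498. 150.] [ 0.41  -0.335  0.064] [ 0.412 -0.411  0.   ]
[462. 225.] [ 0.464 -0.092  0.064] [ 0.469 -0.155  0.   ]
[456. 223.] [ 0.477 -0.095  0.064] [ 0.483 -0.158  0.   ]
[456. 202.] [ 0.484 -0.159  0.064] [ 0.49  -0.225  0.   ]
[491. 145.] [ 0.429 -0.349  0.064] [ 0.431 -0.426  0.   ]
side box
[328. 247.] [0.72  0.013 0.074] [ 0.738 -0.041  0.014]
[400. 259.] [0.574 0.026 0.074] [ 0.584 -0.027  0.014]
[398. 288.] [0.565 0.097 0.074] [0.575 0.048 0.014]
[380. 353.] [0.574 0.25  0.074] [0.584 0.21  0.014]
[303. 339.] [0.716 0.239 0.074] [0.734 0.198 0.014]
[300. 320.] [0.731 0.199 0.074] [0.75  0.155 0.014]
```

```bash
cat >> h.py <<'E'
def ori(yaw,flip):   # tool down, jaws along panel x
    px=np.array([np.cos(yaw),np.sin(yaw),0])*(-1 if flip else 1); y=np.array([0,0,-1.])
    return R.from_matrix(np.c_[np.cross(y,px),y,px]).as_quat()
E
python3 - <<'E'
from h import *
import pickle
for f in (0,1):
    a=kinematics.solve_ik([.57,.118,.32],ori(-.075,f));b=kinematics.solve_ik([.447,-.251,.25],ori(-.28,f))
    print(f,None if a is None else np.round(a,2),None if b is None else np.round(b,2))
    if a is not None and (f==0): A=a
f=min((0,1),key=lambda f:abs(kinematics.solve_ik([.57,.118,.32],ori(-.075,f))[5]))
print('flip',f)
d={}
bot.reach([.57,.118,.32],ori(-.075,f)); print(get_obs()['time_s']); bot.dwell(.3); d['box']=cam('wrist')
hand.move_gripper(.05,60)
bot.reach([.447,-.251,.27],ori(-.28,f)); bot.dwell(.3);d['panel']=cam('wrist');d['scene']=cam('scene');d['side']=cam('side');print(get_obs()['time_s'])
pickle.dump(d,open('c1.pkl','wb'))
cv2.imwrite('pics/w1.png',cv2.cvtColor(cv2.resize(np.hstack([d['box']['frame'],d['panel']['frame']]),(800,300),interpolation=cv2.INTER_AREA),cv2.COLOR_RGB2BGR))
for k in ('box','panel'):E=d[k]['view'];print(-E[:3,:3].T@E[:3,3],E[2,:3])
E
```

```text
0 [ 0.2   0.23  1.65 -0.    1.27  0.28] [-0.51  0.18  1.87 -0.    1.1  -0.23]
1 [ 0.2   0.23  1.65  0.    1.27 -2.87] [-0.51  0.18  1.87 -0.    1.1   2.91]
flip 0
2.1083
4.8083
[0.57562863 0.18817843 0.44484377] [-0.01980107 -0.27290738 -0.96183651]
[ 0.46698856 -0.18329973  0.39495784] [-0.07452757 -0.26319698 -0.96185913]
```

View pics/w1.png

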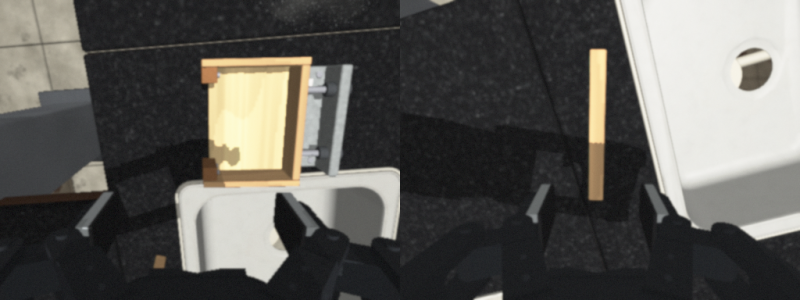

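Left, over the box: outer rim corners at about (202,60), (311,57), (300,187) and (203,187), with brown corner blocks at both front ends. Right: the panel's top edge as a bar from (597,48) to (596,200), between the open fingers. I will measure both on their top planes.

```bash
cat >> h.py <<'E'
def rect(c,z,roi=None):   # biggest wood blob -> min-area rectangle on plane z, mm
    hsv=cv2.cvtColor(c['frame'],cv2.COLOR_RGB2HSV); m=cv2.inRange(hsv,(6,50,45),(32,255,255))
    if roi: k=np.zeros_like(m);a,b,e,f=roi;k[b:f,a:e]=m[b:f,a:e];m=k
    m=cv2.morphologyEx(m,cv2.MORPH_CLOSE,np.ones((3,3)))
    cn=max(cv2.findContours(m,0,cv2.CHAIN_APPROX_NONE)[0],key=cv2.contourArea)[:,0]
    P=np.array([onz(c,*p,z)[:2] for p in cn])
    return cn,P,cv2.minAreaRect((P*1000).astype(np.float32))
E
python3 - <<'E'
from h import *
import pickle
d=pickle.load(open('c1.pkl','rb'))
for k,z in (('panel',.064),('box',.074)):
    cn,P,r=rect(d[k],z); print(k,r,cv2.boxPoints(r).round(1).tolist())
    h=cv2.approxPolyDP(cv2.convexHull(cn),2,True)[:,0]
    for p in h: print(p,(onz(d[k],*p,z)*1000).round(1))
# front corners of the box: brown blocks
c=d['box'];im=cv2.resize(c['frame'][60:250,240:450],None,fx=3,fy=3,interpolation=cv2.INTER_CUBIC)
cv2.imwrite('pics/w2.png',cv2.cvtColor(im,cv2.COLOR_RGB2BGR))
E
```

```text
panel ((448.4165344238281, -247.59475708007812), (201.8720703125, 23.78120231628418), 73.16001892089844) [[407.79998779296875, -340.79998779296875], [430.6000061035156, -347.6000061035156], [489.0, -154.39999389648438], [466.29998779296875, -147.5]]
[261  61] [ 484.4 -153.    64. ]
[265  64] [ 487.3 -156.6   64. ]
[260 256] [ 429.9 -345.9   64. ]
[244 257] [ 412.6 -342.2   64. ]
[240 254] [ 409.4 -337.5   64. ]
[242  63] [ 466.9 -149.9   64. ]
box ((652.53369140625, 114.1617660522461), (190.78228759765625, 153.1443328857422), 86.89136505126953) [[570.9000244140625, 23.100000381469727], [723.7999877929688, 14.800000190734863], [734.2000122070312, 205.3000030517578], [581.2000122070312, 213.60000610351562]]
[398  71] [731.3 205.   74. ]
[400  78] [733.8 197.8  74. ]
[383 236] [722.2  17.1  74. ]
[262 239] [575.8  23.8  74. ]
[258 224] [572.3  43.6  74. ]
[257  75] [582.6 211.8  74. ]
```

View pics/w2.png

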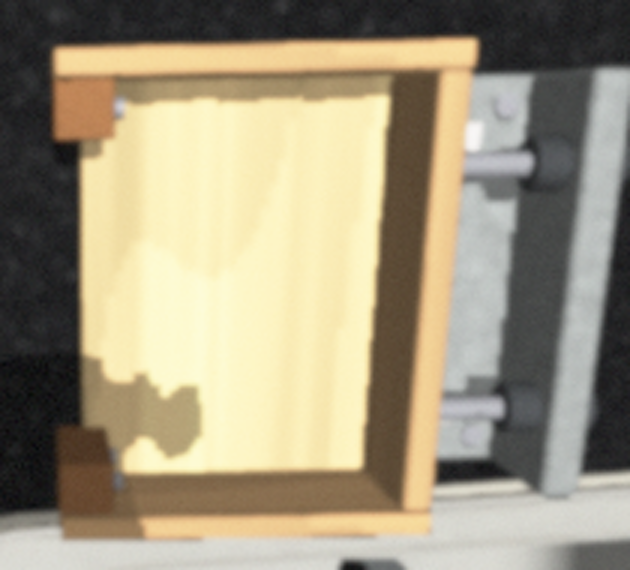

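Box: mouth at about (0.5775, 0.118), yaw -3.2°. Panel: centre (0.448, -0.2476), yaw -16.85°. I'll grasp it now.

Run:
```python
from h import *
import pickle
q=ori(np.radians(-16.85),0)
bot.reach([.4484,-.2476,.15],q)
bot.servo_line([.4484,-.2476,.035],velocity=.1)
print(get_obs()['wrist_force'].round(1) if hasattr(get_obs()['wrist_force'],'round') else get_obs()['wrist_force'])
hand.move_gripper(.0,70); o=get_obs();print(o['time_s'],o['gripper_width'],o['position'],o['wrist_force'])
bot.servo_line([.4484,-.2476,.12],velocity=.1)
yb=np.radians(-3.2); ux=np.array([np.cos(yb),np.sin(yb),0]); m=np.array([.5775,.1183,.044])
p=m-ux*(.010+.08); p[2]=.12
bot.reach(p,ori(yb,0)); bot.dwell(.3)
o=get_obs();print(o['time_s'],o['gripper_width'],o['position'],p,o['wrist_force'])
d={n:cam(n) for n in ('wrist','side','scene')}
pickle.dump(d,open('c2.pkl','wb'))
a=d['wrist']['frame'];b=d['side']['frame'][110:270,150:364]
cv2.imwrite('pics/g1.png',cv2.cvtColor(np.hstack([cv2.resize(a,(400,300),interpolation=cv2.INTER_AREA),cv2.resize(b,(400,300),interpolation=cv2.INTER_CUBIC)]),cv2.COLOR_RGB2BGR))
```

```text
[-0.3 -0.1 -0.3]
7.0333 0.019096082198456567 [ 0.44879066 -0.2478168   0.0355633 ] [-0.42806221  0.90347073  5.94795845]
9.725 0.01936726251480275 [0.48783408 0.12267155 0.12003808] [0.48764033 0.12332394 0.12      ] [-0.70195916  0.1313288  -0.71990004]
```

View pics/g1.png

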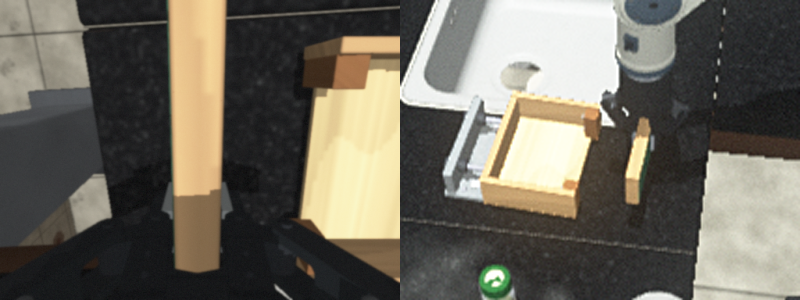

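Wrist: the gripped panel's top edge runs from the image top (far end out of view) to its near end at (175-218, 268). Side: the panel stands upright and parallel to the box mouth. I'll measure its offset in the grip, using the lower end from wrist and the left end from side.

Run:
```python
from h import *
import pickle
d=pickle.load(open('c2.pkl','rb'))
T=np.array([.48783,.12267,.120]); yb=np.radians(-3.2)
Rw=R.from_euler('z',yb).as_matrix()
loc=lambda P:(Rw.T@(P-T))*1000
c=d['wrist']; zt=.149
hsv=cv2.cvtColor(c['frame'],cv2.COLOR_RGB2HSV); m=cv2.inRange(hsv,(6,50,45),(32,255,255))
for v in (5,60,120,180,220,240,300,335):
    x=np.where(m[v,200:305])[0]+200
    if len(x): print(v,x[0],x[-1],loc(onz(c,x[0],v,zt)).round(1),loc(onz(c,x[-1]+1,v,zt)).round(1))
for u in (235,245,255,265,272):
    y=np.where(m[:,u])[0]; y=y[y<360]; print('end',u,y.max(),loc(onz(c,u,y.max(),zt)).round(1))
for n in ('side','scene'):
    print(n)
    for X in (-10,10):
        for Y in (-100,100):
            for Z in (-35,29): print((X,Y,Z),proj(d[n],T+Rw@(np.array([X,Y,Z])/1000)).round(1))
im=d['side']['frame'][150:270,220:320];im2=d['scene']['frame'][130:250,205:305]
cv2.imwrite('pics/g2.png',cv2.cvtColor(cv2.resize(np.hstack([im,im2]),None,fx=4,fy=4,interpolation=cv2.INTER_CUBIC),cv2.COLOR_RGB2BGR))
```

```text
5 215 290 [-9.  93.3 29. ] [10.7 93.3 29. ]
60 217 289 [-8.9 80.  29. ] [10.9 80.  29. ]
120 218 287 [-9.1 64.1 29. ] [10.8 64.1 29. ]
180 220 285 [-8.9 46.6 29. ] [10.8 46.6 29. ]
220 221 284 [-9.  33.9 29. ] [10.8 33.9 29. ]
240 221 283 [-9.1 27.2 29. ] [10.7 27.2 29. ]
300 223 282 [-9.   5.6 29. ] [10.9  5.6 29. ]
335 224 281 [-9.  -8.2 29. ] [10.9 -8.2 29. ]
end 235 346 [ -5.3 -12.7  29. ]
end 245 348 [ -1.8 -13.6  29. ]
end 255 349 [  1.7 -14.   29. ]
end 265 347 [  5.1 -13.1  29. ]
end 272 346 [  7.6 -12.7  29. ]
side
(-10, -100, -35) [289.3 166.2]
(-10, -100, 29) [289.9 151.5]
(-10, 100, -35) [276.9 219.3]
(-10, 100, 29) [277.  205.3]
(10, -100, -35) [282.8 165.3]
(10, -100, 29) [283.1 150.6]
(10, 100, -35) [269.8 218.2]
(10, 100, 29) [269.6 204.1]
scene
(-10, -100, -35) [259.2 209.5]
(-10, -100, 29) [258.9 197.3]
(-10, 100, -35) [224.9 180.6]
(-10, 100, 29) [223.7 168.3]
(10, -100, -35) [263.4 206.8]
(10, -100, 29) [263.2 194.6]
(10, 100, -35) [229.  178.1]
(10, 100, 29) [227.9 165.9]
```

View pics/g2.png

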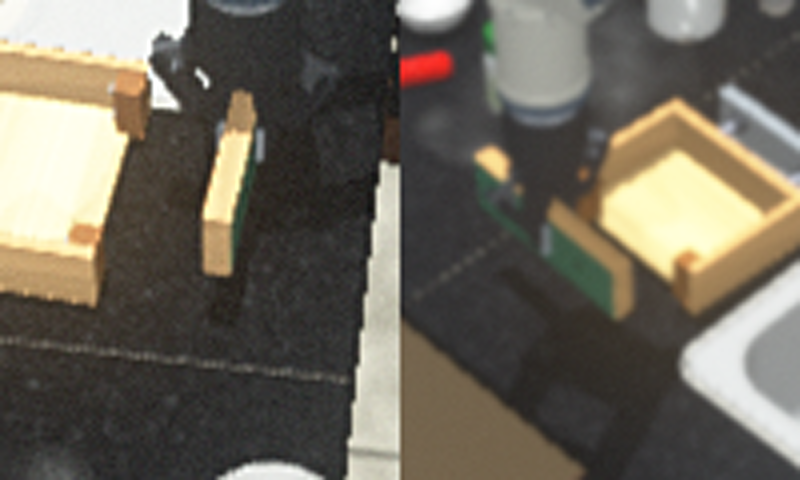

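The grip is good: yaw matches, x offset is +0.9 mm, and the ends are within about 1 px of prediction (the wrist "near end" was the gripper hiding the panel). Now I lower it and press, with force feedback.

Run:
```python
from h import *
import pickle
yb=np.radians(-3.2); ux=np.array([np.cos(yb),np.sin(yb),0]); m=np.array([.5775,.1183,.0475])
at=lambda s: m-ux*(.0109-s)+np.array([0,.0005,0])
bot.servo_line(at(-.08),velocity=.08)
bot.servo_line(at(-.012),velocity=.06); bot.dwell(.4)
o=get_obs(); f0=np.array(o['wrist_force']); print(o['time_s'],o['position'],at(-.012),f0)
pr=np.array([(np.array(get_obs()['position'])-m)@ux])
log=[]
s=-.012
while s<.022:
    s+=.003; bot.servo_line(at(s),velocity=.03); bot.dwell(.1); o=get_obs()
    F=-(np.array(o['wrist_force'])-f0)@ux; sa=(np.array(o['position'])-at(0))@ux
    print(round(s*1e3,1),'act',round(sa*1e3,2),'F',round(F,2),np.round(np.array(o['ft_torque']),2))
    if F>6.5: break
print(o['time_s'],o['wrist_force'],o['position'],o['gripper_width'])
d={n:cam(n) for n in ('wrist','side','scene')}
pickle.dump(d,open('c3.pkl','wb')); np.save('f0.npy',np.r_[f0,s])
```

```text
12.6167 [0.55459894 0.12010093 0.04754629] [0.55463571 0.12007831 0.0475    ] [ 0.02973258  0.48936322 -2.35823984]
-9.0 act -8.99 F -0.58 [-0.01 -0.02 -0.01]
-6.0 act -6.01 F -0.78 [-0.03 -0.   -0.02]
-3.0 act -3.0 F 0.09 [ 0.02 -0.04  0.05]
-0.0 act 0.02 F -0.95 [ 0.02 -0.03 -0.04]
3.0 act 2.82 F 1.48 [-0.03  0.14  0.04]
6.0 act 5.7 F 2.84 [-0.01  0.41  0.13]
9.0 act 8.47 F 5.05 [0.05 0.69 0.12]
12.0 act 11.03 F 5.99 [0.07 0.91 0.1 ]
15.0 act 13.53 F 9.43 [0.1  1.07 0.17]
15.7667 [-9.35862521  1.41113897  1.6456854 ] [0.58011503 0.11854558 0.04717712] 0.019080228386658328
```

Run:
```python
from h import *
import pickle
yb=np.radians(-3.2); ux=np.array([np.cos(yb),np.sin(yb),0]); f0=np.load('f0.npy')[:3]
F=[]
for i in range(8): bot.dwell(.04);F.append(np.array(get_obs()['wrist_force']))
F=np.array(F);print('F',-(F-f0).mean(0)@ux,(F-f0).mean(0),F.std(0))
d=pickle.load(open('c3.pkl','rb'))
o=get_obs();T=np.array(o['position']);print(o['time_s'],T)
d2={n:cam(n) for n in ('wrist','side','scene')};pickle.dump(d2,open('c4.pkl','wb'))
a=cv2.resize(d2['wrist']['frame'],(400,300),interpolation=cv2.INTER_AREA)
s=cv2.resize(d2['side']['frame'][135:255,180:300],(400,400),interpolation=cv2.INTER_CUBIC)
c=cv2.resize(d2['scene']['frame'][130:230,220:320],(400,400),interpolation=cv2.INTER_CUBIC)
im=np.zeros((600,800,3),np.uint8); im[:400,:400]=s; im[:400,400:]=c; im[400:,:266]=cv2.resize(a,(266,200))
cv2.imwrite('pics/p1.png',cv2.cvtColor(im,cv2.COLOR_RGB2BGR))
# box pose from side/wrist: back rim now vs before
cn,P,r=rect(d2['wrist'],.074); print(r)
```

```text
F 8.542145323351418 [-8.52923888  0.46945239  3.36073968] [0.43724424 0.44012113 0.53770306]
16.25 [0.58007181 0.11850241 0.0471603 ]
((624.3190307617188, 153.058349609375), (116.1933822631836, 103.52362060546875), 86.8084487915039)
```

View pics/p1.png

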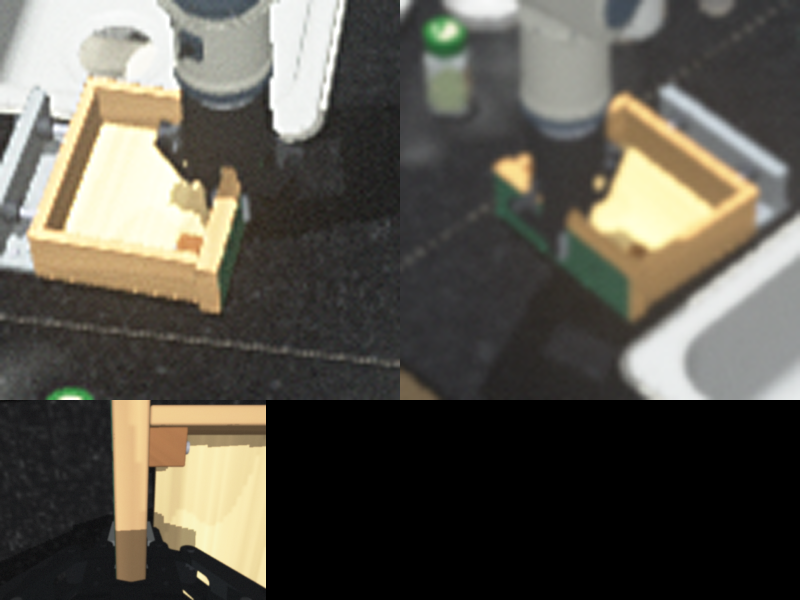

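Side and scene: the panel is upright against both front ends, overhangs a little at the left, and the box is clear of its back stop. Wrist: the panel touches the left corner block with no visible gap. I'll quantify centring, yaw and height from these pictures.

Run:
```python
from h import *
import pickle
d=pickle.load(open('c4.pkl','rb')); T=np.array([.58007,.11850,.04716]); yb=np.radians(-3.2); Rw=R.from_euler('z',yb).as_matrix()
loc=lambda P:(Rw.T@(P-T))*1000
c=d['wrist']; hsv=cv2.cvtColor(c['frame'],cv2.COLOR_RGB2HSV); m=cv2.inRange(hsv,(6,50,45),(32,255,255))
print('left wall outer edge (local, want y=95):')
for u in range(300,512,30):
    v=np.where(m[:60,u])[0]; print(u,v.min(),loc(onz(c,u,v.min(),.074)).round(1))
for v in (20,100,200,260):
    x=np.where(m[v,200:300])[0]+200; print('panel',v,x[0],loc(onz(c,x[0],v,.0765)).round(1))
# ends: project model-predicted corners of panel and box next to the pictures
S=lambda P:T+Rw@(np.array(P)/1000)
def show(n,a,b,k):
    im=cv2.resize(cv2.cvtColor(d[n]['frame'][b:b+60,a:a+60],cv2.COLOR_RGB2BGR),(400,400),interpolation=cv2.INTER_CUBIC)
    for P,col in k:
        p=(proj(d[n],S(P))-[a,b]+.5)*400/60; cv2.drawMarker(im,tuple(int(t) for t in p),col,cv2.MARKER_CROSS,9,1); 
    return im
b=-35.5; r=(0,0,255); g=(255,0,0)
pts=[((x,y,z),r) for x in (-9.1,10.9) for y in (-100,100) for z in (b,b+64)]+[((x,y,z),g) for x in (11,161) for y in (-95,95) for z in (-33.2,26.8)]
cv2.imwrite('pics/p2.png',np.hstack([show('side',220,180,pts),show('scene',255,165,pts)]))
```

```text
left wall outer edge (local, want y=95):
300 8 [13.3 93.2 26.8]
330 8 [21.3 93.2 26.8]
360 8 [29.3 93.2 26.8]
390 8 [37.3 93.2 26.8]
420 8 [45.2 93.2 26.8]
450 9 [53.2 93.  26.8]
480 8 [61.1 93.2 26.8]
510 8 [69.1 93.2 26.8]
panel 20 215 [-9.1 89.7 29.3]
panel 100 217 [-9.1 69.6 29.3]
panel 200 220 [-9.  40.5 29.3]
panel 260 222 [-8.9 20.4 29.3]
```

View pics/p2.png

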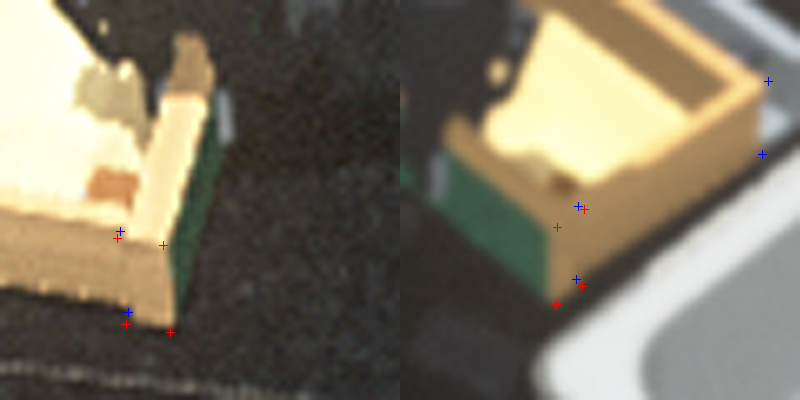

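Yaw is square: the wall edge stays at 93.2 mm all along. The eyeballed left overhang looks smaller than 5 mm, so I'll measure the bottom edges of panel and box on both ends with sub-pixel rays.

```bash
cat > ends.py <<'E'
from h import *
def ends(d,T,yb=np.radians(-3.2),verbose=True):
    Rw=R.from_euler('z',yb).as_matrix(); loc=lambda P:(Rw.T@(P-T))*1000
    S=lambda P:T+Rw@(np.array(P)/1000); out={}
    for n,sg in (('side',1),('scene',-1)):
        c=d[n]; red=c['frame'][:,:,0].astype(float)
        res={'panel':[],'box':[]}
        u0=[proj(c,S((x,sg*98,-33)))[0] for x in (-9,11,26,120)]
        rng={'panel':sorted(u0[:2]),'box':sorted(u0[2:])}
        for k,(a,b) in rng.items():
            for u in range(int(np.ceil(a+1)),int(b)):
                X=loc(onz(c,u,proj(c,S((0,sg*98,-33)))[1],.014))
                xm=(-4,6) if k=='panel' else (30,100)
                v0=int(np.interp(u,*zip(*sorted((proj(c,S((x,sg*97,-33)))) for x in np.linspace(-9,120,9)))))
                col=red[v0-6:v0+7,u]; h=(col[:4].mean()+col[-3:].mean())/2
                j=[i for i in range(12) if col[i]>=h>col[i+1]]
                if not j: continue
                v=v0-6+j[-1]+(col[j[-1]]-h)/(col[j[-1]]-col[j[-1]+1])+0
                res[k].append(loc(onz(c,u,v,.0117 if k=='panel' else .014)))
        for k in res:
            q=np.array(res[k]); out[n,k]=np.median(q[:,1])
            if verbose: print(n,k,q[:,:2].round(1).tolist()[:14],'median y',out[n,k].round(2))
    return out
E
python3 - <<'E'
from ends import *
import pickle
d=pickle.load(open('c4.pkl','rb'));d3=pickle.load(open('c3.pkl','rb'));T=np.array([.58007,.11850,.04716])
ends(d,T); print(ends(d3,T,verbose=False))
E
```

```text
Traceback (most recent call last):
  File "ends.py", line 14, in ends
    v0=int(np.interp(u,*zip(*sorted((proj(c,S((x,sg*97,-33)))) for x in np.linspace(-9,120,9)))))
                             ~~~~~~^^^^^^^^^^^^^^^^^^^^^^^^^^^^^^^^^^^^^^^^^^^^^^^^^^^^^^^^^^^
ValueError: The truth value of an array with more than one element is ambiguous. Use a.any() or a.all()
```

```bash
sed -i 's/sorted((proj(c,S((x,sg\*97,-33)))) for/sorted(tuple(proj(c,S((x,sg*97,-33)))) for/; /X=loc/d; /xm=/d' ends.py
python3 - <<'E'
from ends import *
import pickle
d=pickle.load(open('c4.pkl','rb'));d3=pickle.load(open('c3.pkl','rb'));T=np.array([.58007,.11850,.04716])
ends(d,T); print(ends(d3,T,verbose=False))
E
```

```text
side panel [[6.9, 96.9], [3.8, 97.5], [0.8, 97.2], [-2.3, 97.8], [-5.2, 97.4]] median y 97.37
side box [[117.5, 90.1], [114.5, 89.9], [111.2, 90.8], [108.3, 90.1], [104.9, 91.2], [102.1, 90.5], [99.1, 90.3], [96.1, 90.0], [92.8, 90.8], [89.8, 90.7], [86.7, 91.1], [83.8, 90.6], [80.8, 90.1], [77.8, 90.3]] median y 90.67
scene panel [[-1.6, -97.5], [3.2, -97.9]] median y -97.69
scene box [[39.0, -93.0], [43.5, -93.8], [49.6, -92.9], [55.2, -92.5], [59.9, -93.2], [67.7, -90.5], [74.7, -88.8], [78.9, -90.1], [99.8, -73.8], [95.4, -84.1], [95.9, -89.1], [116.6, -73.3], [121.1, -74.2], [124.0, -77.0]] median y -89.56
{('side', 'panel'): np.float64(97.34529745250688), ('side', 'box'): np.float64(90.67246031220951), ('scene', 'panel'): np.float64(-97.74171903596886), ('scene', 'box'): np.float64(-90.16860871061758)}
```

Overhang is about 6.7 mm left and 4.6 mm right (ideal 5 each), so centring is within about 1 mm. The underside is near 12 mm, and 8.5 N means about 12.7 mm of push. I'll hold, recheck and hand in.

Run:
```python
from ends import *
import pickle
f0=np.load('f0.npy')[:3]; yb=np.radians(-3.2); ux=np.array([np.cos(yb),np.sin(yb),0])
F=[]
for i in range(36):
    bot.dwell(.1);F.append(-(np.array(get_obs()['wrist_force'])-f0)@ux)
o=get_obs();print('F mean/min/max',np.mean(F),min(F),max(F),'t',o['time_s'],o['gripper_width'],o['position'])
d=cam('side');b=pickle.load(open('c1.pkl','rb'))['side'];s=.64
for n,(x0,y0,x1,y1) in dict(jar=(295,385,340,450),bowl=(412,410,488,480),driver=(305,460,420,550)).items():
    x0,y0,x1,y1=[int(t*s) for t in (x0,y0,x1,y1)]
    A,B=[cv2.GaussianBlur(c['frame'][y0:y1,x0:x1],(3,3),0).astype(np.float32).mean(2) for c in (b,d)]
    print(n,'shift px',np.round(cv2.phaseCorrelate(A,B),2)[0],'mean diff',abs(A-B).mean().round(1))
e=ends({'side':d,'scene':cam('scene')},np.array(o['position']),verbose=False);print(e)
if 7<np.mean(F)<9.5: hand_in(); print('handed in')
```

```text
F mean/min/max 8.337463481173124 7.243118499428017 9.556350670400473 t 20.0 0.019187250707359424 [0.5800892  0.11852146 0.04716851]Traceback (most recent call last):
  File "<stdin>", line 12, in <module>
    return _wrapfunc(a, 'round', decimals=decimals, out=out)
    return _wrapit(obj, method, *args, **kwds)
    conv = _array_converter(obj)
ValueError: setting an array element with a sequence. The requested array has an inhomogeneous shape after 1 dimensions. The detected shape was (2,) + inhomogeneous part.
```

Run:
```python
from h import *
import pickle
d=cam('side');b=pickle.load(open('c1.pkl','rb'))['side'];s=.64
for n,(x0,y0,x1,y1) in dict(jar=(295,385,340,450),bowl=(412,410,488,480),driver=(305,460,420,550)).items():
    x0,y0,x1,y1=[int(t*s) for t in (x0,y0,x1,y1)]
    A,B=[cv2.GaussianBlur(c['frame'][y0:y1,x0:x1],(3,3),0).astype(np.float32).mean(2) for c in (b,d)]
    print(n,'shift px',cv2.phaseCorrelate(A,B)[0],'mean diff',abs(A-B).mean().round(1))
f0=np.load('f0.npy')[:3];print((np.array(get_obs()['wrist_force'])-f0),get_obs()['time_s'])
hand_in(); print('handed in')
```

```text
jar shift px (-0.044709896311617925, 0.6323376535262568) mean diff 1.5
bowl shift px (0.040228760356082915, 0.4767532132892711) mean diff 1.4
driver shift px (0.5065202561069171, -0.004873577718072397) mean diff 1.3
[-7.85704009  0.48883725  3.16577032] 20.1
the job is handed in; nothing more can be done
handed in
```

The drawer front is gripped and pressed against the mouth of the drawer box, green face outwards, and the job was handed in at 20.1 s with the arm still pressing.

- **Push:** it averaged 8.3 N (7.2 to 9.6 N with sensor noise) over a 3.6 s hold. That is about 12.5 mm of slide, well short of the 30 mm end stop. The travel is worked out from the force and the arm's position, since I could not read the slide itself.
- **Fit:** the front is square to the box, with the wall edge constant to 0.2 mm in the wrist picture. Its underside is about 12 mm above the worktop, going by the arm height, and it looks upright and flat on both front ends.
- **Centring:** the front overhangs the box by about 6.7 mm on the left and 4.6 mm on the right, where 5 mm each is ideal. It is roughly 1 mm too far left, and I left it so. My views disagree by about 1 mm: the wrist camera put the box 1.8 mm to the right of the tool. The last overhang re-check did not run because the script failed, so these figures are from just after seating.
- **Upward force:** about 3 N acts upward on the tool while pressing. I took this to be friction at the box ends, but did not check it.
- **Other items:** the jar, bowl and screwdriver look unmoved in the side view. Image brightness changed by only about 1.4 grey levels on average. The shift estimates of 0.5 to 0.6 pixel are probably noise, since the arm never came near them.

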